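# Close the turned box and hold the inspection mirror for the phone

## Task

The phone on the photo board is to record that the lid joint of the dark box closes at the red mark, on the side it cannot see. Put the dark lid on the dark box, fully home, with its red tick meeting the red mark, and let go of it; then take the inspection mirror by its handle and hold it upright in the air, straight out from the mark with about 10 cm between, turned so that the phone's lens sees the mark reflected in the middle of the glass. Finish while still holding the mirror still there; leave the pale lid and pale box alone, and do not knock the mirror against the board, the box or the phone.

Things in the scene. Friction and masses are not known exactly. Their poses are not given: they have to be found in the camera images.
- photo_board: fixed plywood board 320x100x12 mm: slotted wooden rest with a white phone near one end, dark brown turned box (round, outside 72 mm across, rim 102 mm above the bench) on a pale waste block near the other. Origin: on the box's axis at bench level; x points from phone to box along the board, z up. Mouth 57 mm across, 67 mm deep; box closed at the bottom and glued to the board
- lens (a point): middle of the phone's two black lenses on its white back, which faces along the board's +x; 222 mm behind the box's axis, 80 mm above the bench
- mark (a point): middle of the red mark, 9 mm wide, 26 mm tall, on the box's outside just under the rim, 87 mm above the bench, 55 degrees from the board's +x towards its +y, so hidden from the lens. Straight out from the mark means level, away from the box's axis
- box_mouth (a point): centre of the dark box's open mouth, level with the rim
- viewing_spot (a point): point in the air 100 mm straight out (level) from the mark: where the middle of the mirror glass belongs
- aim_point (a point): point in the air on the straight line from lens to mark, 0.77 of the way. With the middle of the glass near viewing_spot, the lens sees the mark in the middle of the glass when the glass looks squarely at this point (its normal halves the angle between lens and mark)
- dark_lid: loose dark brown round lid that fits the dark box, 60 g: flange 72 mm across (10 to 19 mm above its underside), spigot 51 mm across below it (tapered foot), finger bar on top 36 long (along its x), 12 wide, 19 to 39 mm above its underside. Origin: centre of the underside, z up. Home, the underside is 10 mm below the rim
- dark_lid_tick (a point): red tick, 9 mm wide, on the flange edge of the dark lid, 36 mm from its axis along its +x
- pale_lid: loose pale wooden lid of the other box, same shape but 90 mm across with a 68 mm spigot; too big for the dark box. Origin: centre of the underside
- pale_box: loose pale turned box, open, 90 mm across, 66 mm high, a bystander. Origin: centre of the underside
- mirror: loose inspection mirror, about 110 g, standing upright in its block. Origin: centre of the lower edge; z runs up the handle; black head 10 mm thick (x), 64 wide (y), 0 to 50 mm up; steel neck 6 mm thick; black handle with blue rings 14 mm (x) by 20 mm (y), 86 to 152 mm up. The glass looks along its -x
- glass (a point): centre of the face of the glass (44 mm high, 58 mm wide), 25 mm above the mirror's lower edge; axes as mirror, so the glass looks along -x
- mirror_block: fixed wooden block 46 (x) by 112 (y) by 36 mm high with a slot 12.5 by 67 mm, 26 mm deep, in which the mirror's head stands, its lower edge 10 mm above the bench; axes as the mirror's. Lift the mirror straight up out of it. Origin: centre of the underside
Things that resemble listed ones, but are neither listed nor needed, are in the scene too. Leave any pink or purple look-alike of the dark_lid alone.

How it is judged:
By the outcome, as a careful person would: the job done as asked, in the order asked, and still so for the second after the job is handed in, while the arm keeps its last pose, push and grip.
It also fails if it takes over 48 s, if anything falls off the work surface, if the arm or the gripper's body presses on something with over 40 N, if the wrist force passes 120 N, or if a joint passes its speed limit or range.

## Robot

A 6-joint arm with a two-finger parallel gripper is mounted at the origin on a cart in front of the work surface, level with it; the furniture and walls round the work are solid. World frame = base frame: x ahead of the robot, y to its left, z up, the work surface at z = 0. Lengths are in m, angles in rad, forces in N, time in s.
With the tool pointing down it reaches from about 0.375 to 0.825 m from the base axis. Payload 5.5 kg.
Tool frame: the origin (TCP) lies where the fingers leave the gripper's body, on its centre line; the fingertips stand 73 mm ahead of it and the grasp point (between the pads) lies 54 mm ahead of it (env.grasp_offset is the z of the grasp point in the tool frame, in m); z points along the fingers, y is the line along which they close (so a half turn about z gives the same grasp; the last joint's range is limited). The gripper opens to 85 mm and grips with 20 to 120 N. Pads are 22 mm wide; open, the fingers measure 114 mm over their backs; the gripper's body (76 mm by 85 mm) begins 54 mm behind the grasp point. The pads swing forward as they close: fully open they stand 13 mm farther back than shut.
Start: joints at [1.123, 0.314, -0.047, 1.21, 0, 1.571], TCP at [0.26, 0.541, 0.304] pointing down, gripper open.
Joint ranges: [-2.67, 2.67], [-0.69, 1.73], [-1.03, 1.25], [-2.08, 2.16], [-1.42, 1.45], [-3.14, 3.14]. Speed limits (rad/s): [2.39, 2.39, 3.01, 3.14, 3.14, 3.14].

## Interface

Orientations are given as [roll, pitch, yaw] about the fixed x, y, z axes, in that order (R = Rz(yaw) Ry(pitch) Rx(roll)).
In Python, from bench import monitor, get_image, get_calibration, env gives the robot as it stands.
- The arm moves only by the tool shift_gripper, called as name(argument=value, ...), one argument or row to a line, values as JSON. Schema: {"type":"object","properties":{"deltas":{"type":"array","items":{"type":"array","prefixItems":[{"type":"number"},{"type":"array","items":{"type":"number"},"minItems":3,"maxItems":3},{"type":"number"}],"minItems":3,"maxItems":3},"minItems":1,"maxItems":10},"grip_n":{"type":"number"},"only":{"type":"string"},"quiet":{"type":"boolean"},"lines":{"type":"string"}},"required":["deltas"],"additionalProperties":false}. deltas is a list of rows, 1 to 10 of them, each written [opening, [dx, dy, dz], turn]: the opening from 0.0 (shut) to 1.0 (fully open), then dx, dy, dz in units of 20 mm, then a turn about the tool's z in units of 0.1 rad; each row is the pose to reach, as a shift and turn from the pose commanded when the call began, along the tool's axes at that moment; what a row does not reach only later rows make up. A row lasts 1/8 s, in which the tool goes at most 0.0625 m and 0.188 rad, less where a joint would pass 70% of its speed; a pose out of reach is approached as far as the arm can. The fingers move at their own pace and stop on an object; grip_n is the grip in N (left out, the last holds). Time passes only in rows, so rows that do not move let the fingers close. The tool returns the time, the measured TCP pose, the force, the opening and the grip force at its end. only (a regular expression) keeps the lines of the reply that match it, lines (a string "A,B") keeps lines A to B, and quiet returns only ok. Input that does not fit is refused with a message, and nothing moves.
- monitor.state(): the state, without advancing time (a new reading comes with each control period).
- get_image(name): name is "scene" or "top"; returns (picture, depth): 400x640x3 uint8, red, green, blue; 400x640 float32, m along the optical axis (not along the pixel's ray), 0 where there is no reading.
- get_calibration(name): a dict with "fov_y" (degrees; the focal length in pixels is half the picture's height over the tangent of half this angle, whatever the lens; pixels are square), "cx", "cy" (the principal point, pixels), "k1" (the pictures are not rectified: a ray, as slopes to the right and down, at radius r is drawn at 1 + k1 r^2 times it, then the intrinsics apply), "rvec" (rotation vector, rad) and "tvec" (3), from world to camera coordinates, as OpenCV has them. Camera axes: x right, y down, z forward; pixel columns grow to the right and rows downward; lengths in m; the calibration is good to about 2 mm. A picture is of the moment at which its call begins. get_calibration takes no time and is no camera call.
- env.close_job(): hands the job in; it is judged then, once.
The state is a dict: "time_s": time; "joint_pos": joint angles; "qvel": joint speeds; "tau": joint torques, N m; "tool_pos": TCP position; "ee_rot": TCP orientation; "contact_force": force on the tool from outside, world axes, zero at the start; "ft_torque": the same for the moment, N m; "width": opening from 0.0 (shut) to 1.0 (fully open); "grasp_force": force on a finger pad.
Only numpy, scipy, OpenCV 4.12 (cv2) and the standard library are available. Lean on these libraries where they do the work, as an engineer would, in place of code of your own. Each camera call takes 0.05 s, during which the arm holds its last target. There are 200 camera calls.

## Working session

There is one attempt and no reset: what is moved stays moved. The work goes in short steps, Python scripts to look and compute and a tool call to move; the robot and the scene stay as the last step left them, time stands still between calls to the robot, and variables do not carry over. Pictures are saved under pics/ and viewed, at most 10 in all, crops included, and the job is handed in when it is done.

```bash
ls; mkdir -p pics; cat > h.py <<'E'
import numpy as np,cv2
from scipy.spatial.transform import Rotation as R
from bench import monitor,get_image,get_calibration,env
def cam(n):
    c=get_calibration(n);f=200/np.tan(np.radians(c['fov_y'])/2)
    return f,c['cx'],c['cy'],c['k1'],R.from_rotvec(np.ravel(c['rvec'])).as_matrix(),np.ravel(c['tvec'])
def ray(n,u,v):
    f,cx,cy,k,Rm,t=cam(n);d=np.array([(u-cx)/f,(v-cy)/f]);s=d.copy()
    for _ in range(30): s=d/(1+k*(s@s))
    return -Rm.T@t,Rm.T@np.array([s[0],s[1],1.])
def atz(n,u,v,z):
    o,d=ray(n,u,v);return o+d*(z-o[2])/d[2]
def dep(n,u,v,D):
    o,d=ray(n,u,v);return o+d*D[int(v),int(u)]
def tri(a,b):
    (o1,d1),(o2,d2)=ray(*a),ray(*b)
    s=np.linalg.lstsq(np.c_[d1,-d2],o2-o1,rcond=None)[0]
    p,q=o1+d1*s[0],o2+d2*s[1];return (p+q)/2,np.linalg.norm(p-q)
def proj(n,P):
    f,cx,cy,k,Rm,t=cam(n);p=Rm@np.array(P)+t;s=p[:2]/p[2];s=s*(1+k*(s@s));return s*f+[cx,cy]
def snap(n,tag,crop=None,sc=1):
    im,D=get_image(n);np.savez(f'pics/{tag}.npz',im=im,D=D)
    o=im if crop is None else im[crop[1]:crop[3],crop[0]:crop[2]]
    cv2.imwrite(f'pics/{tag}.png',cv2.resize(o[:,:,::-1],None,fx=sc,fy=sc,interpolation=cv2.INTER_CUBIC));return im,D
E
python3 - <<'E'
from h import *
snap('scene','s0',sc=1.25);snap('top','t0',sc=1.25)
for n in('scene','top'):print(get_calibration(n))
print(monitor.state(),env.grasp_offset)
E
```

```text
pics
{'fov_y': 50.83069461641601, 'cx': 315.07406597475455, 'cy': 199.57605561251978, 'k1': -0.009897015198296895, 'rvec': array([ 2.11406842, -0.67129873,  0.3597596 ]), 'tvec': array([-0.43813979,  0.26567573,  1.00183232])}
{'fov_y': 51.82029890719734, 'cx': 330.47020560893645, 'cy': 197.71851600522604, 'k1': -0.024634591820759066, 'rvec': array([ 2.10701552, -2.1268096 ,  0.21449277]), 'tvec': array([-0.01788243,  0.53663438,  1.06198381])}
{'time_s': 0.1, 'joint_pos': array([ 1.12301771e+00,  3.14163874e-01, -4.79485279e-02,  1.21020274e+00,
        4.48824056e-05,  1.57082930e+00]), 'qvel': array([ 0.00012868, -0.00188183,  0.00296185,  0.00073581, -0.00032779,
       -0.00187043]), 'tau': array([ 5.13909599e-04, -5.40765452e+01,  3.40541196e+01,  1.11303711e-02,
        6.54122550e-05,  1.79124896e-06]), 'tool_pos': array([0.2595968 , 0.54049507, 0.30312896]), 'ee_rot': array([-3.14007383e+00, -4.48322780e-05,  2.69378099e+00]), 'contact_force': array([ 0.19686922, -0.30784725,  0.33482607]), 'ft_torque': array([-0.03277618,  0.05419834, -0.01361892]), 'grasp_force': 0.0, 'width': 1.0026406778775785} 0.0539
```

View pics/s0.png

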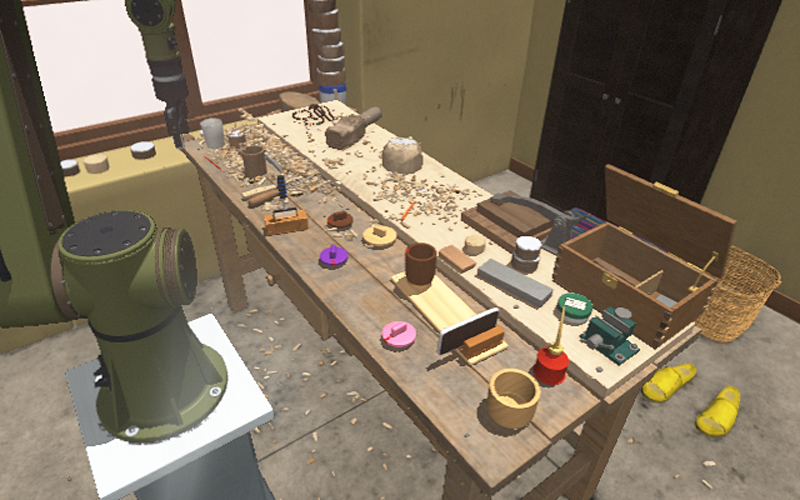

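View pics/t0.png

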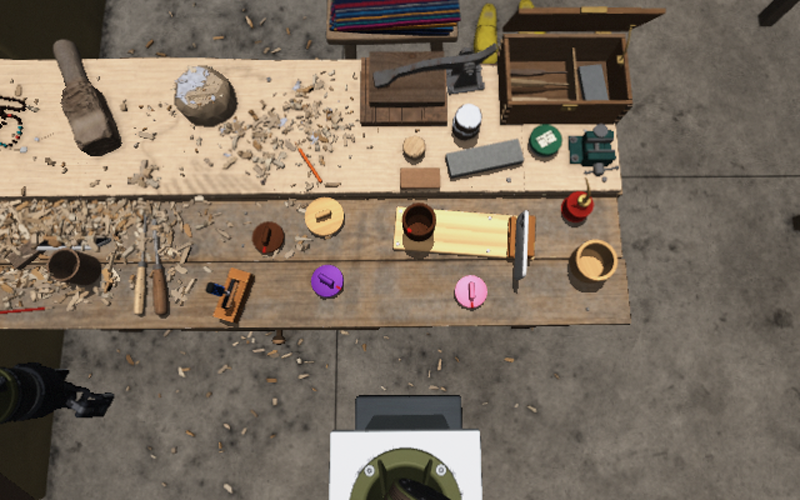

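Scene: dark lid about (340,220), mirror in its block (285,215), dark box (420,262), phone (468,330). Top: lid (268,237), mirror (235,295), box (419,221), phone (520,245), all in the 1.25x view. Next, enlarged crops.

```bash
python3 - <<'E'
import numpy as np,cv2
t=np.load('pics/t0.npz')['im'];s=np.load('pics/s0.npz')['im']
def c(im,x,y,w,h,k): 
    o=cv2.resize(im[y:y+h,x:x+w,::-1],None,fx=k,fy=k,interpolation=cv2.INTER_CUBIC);return o
cv2.imwrite('pics/A.png',np.hstack([c(t,160,170,66,100,6),c(s,205,130,66,100,6)]))
cv2.imwrite('pics/B.png',np.hstack([np.vstack([c(t,310,150,130,80,4),np.zeros((160,520,3),np.uint8)])[:480],c(s,310,180,70,120,4)]))
E
```

```text
(no output)
```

View pics/A.png

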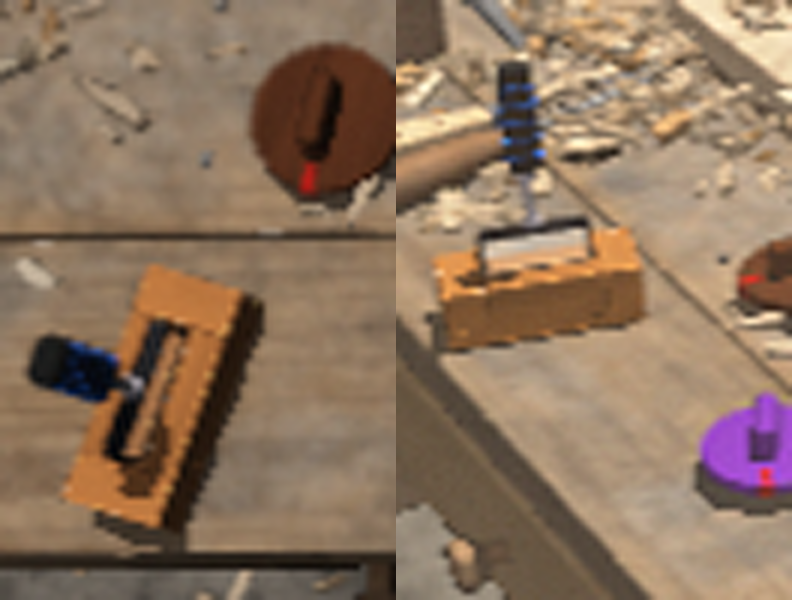

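View pics/B.png

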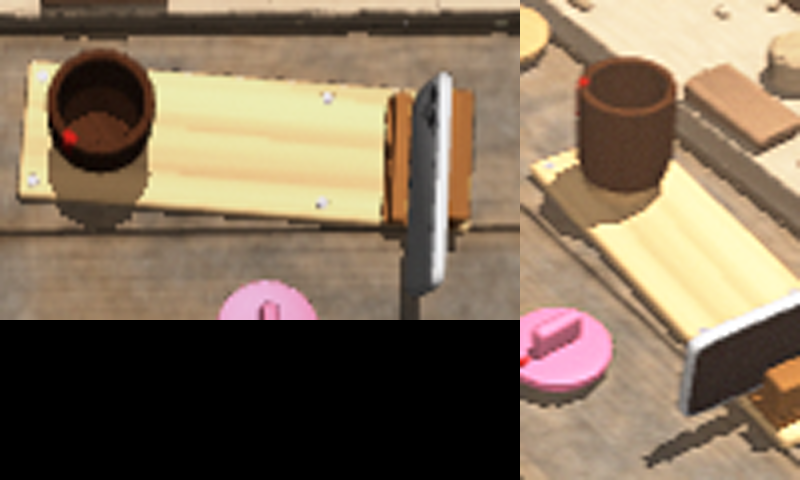

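Crop A: lid tick at top px (211.3,200), finger bar vertical in the image; mirror block corners in the top crop (150,265),(243,290),(163,525),(65,495), with the glass facing right (−y world). Crop B: mark at (68,136), screws at (42,77),(327,97),(33,180),(321,203), lens near (432,105).

```bash
python3 - <<'E'
from h import *
np.set_printoptions(precision=4,suppress=True)
from scipy.optimize import least_squares
T=np.load('pics/t0.npz');D=T['D'];S=np.load('pics/s0.npz');DS=S['D']
f=lambda x,y,k,ox,oy:((x+.5)/k+ox-.5,(y+.5)/k+oy-.5)
A=lambda x,y:f(x,y,6,160,170); As=lambda x,y:f(x-396,y,6,205,130)
B=lambda x,y:f(x,y,4,310,150); Bs=lambda x,y:f(x-520,y,4,310,180)
def cloud(n,D,u0,v0,u1,v1): return np.array([np.r_[dep(n,u,v,D),u,v] for v in range(v0,v1) for u in range(u0,u1)])
def circ(P):
    r=least_squares(lambda p:np.hypot(*(P[:,:2]-p[:2]).T)-p[2],[*P[:,:2].mean(0),.036],loss='soft_l1',f_scale=.001);return r.x
for n,d,im,b1,b2 in(('top',D,T['im'],(318,156,352,196),(196,172,232,206)),('scene',DS,S['im'],(320,190,352,232),(258,162,286,186))):
    P=cloud(n,d,*b1);k=P[(P[:,2]>.094)&(P[:,2]<.11)]
    c=k[:,:2].mean(0);print(n,'rim n',len(k),'z',np.median(k[:,2]),'mean',c, 'minEncl',cv2.minEnclosingCircle(k[:,:2].astype(np.float32)))
    P=cloud(n,d,*b2);im2=im[P[:,4].astype(int),P[:,3].astype(int)].astype(int)
    k=P[(P[:,2]>.012)&(P[:,2]<.05)];fl=k[k[:,2]<.025];br=k[k[:,2]>.033]
    print(' lid n',len(fl),len(br),'flz',np.median(fl[:,2]),cv2.minEnclosingCircle(fl[:,:2].astype(np.float32)),'bar z',np.median(br[:,2]),br[:,:2].mean(0))
sc=[atz('top',*B(*p),.012) for p in((42,77),(327,97),(33,180),(321,203))]
for a,b in((0,1),(2,3)):
    d=sc[a]-sc[b];print('board yaw',np.degrees(np.arctan2(d[1],d[0])))
print('screws',np.array(sc),'mid',(sc[0]+sc[2])/2)
print('mark',tri(('top',*B(68,136)),('scene',*Bs(583,83))))
print('tick',atz('top',*A(308,182),.019),'bar ends',atz('top',*A(322,68),.039),atz('top',*A(312,152),.039))
bl=np.array([atz('top',*A(*p),.036) for p in((150,265),(243,290),(163,525),(65,495))]);print('block',bl,bl.mean(0))
l=(bl[0]+bl[1]-bl[2]-bl[3])/2;w=(bl[1]+bl[2]-bl[0]-bl[3])/2
print('len',np.hypot(*l[:2]),np.degrees(np.arctan2(l[1],l[0])),'wid',np.hypot(*w[:2]),np.degrees(np.arctan2(w[1],w[0])))
print('handle top',tri(('top',*A(48,362)),('scene',*As(513,66))))
Z=atz('top',*B(432,105),.08);print('lens~',Z)
P=cloud('top',D,160,215,205,262);h=P[P[:,2]>.09];print('handle depth',h[:,:3].min(0),h[:,:3].max(0),h[h[:,2]>.15][:,:3].mean(0) )
E
```

```text
top rim n 245 z 0.10192839557922917 mean [ 0.588  -0.0347] minEncl ((0.5887300372123718, -0.03421904891729355), 0.03659626469016075)
 lid n 436 62 flz 0.01826212948571737 ((0.5717983245849609, 0.30608993768692017), 0.03651346266269684) bar z 0.03831156406061598 [0.5727 0.3079]Traceback (most recent call last):
  File "<stdin>", line 12, in <module>
  File "<stdin>", line 8, in cloud
  File "h.py", line 14, in dep
    o,d=ray(n,u,v);return o+d*D[int(v),int(u)]
        ~~~^^^^^^^
  File "h.py", line 8, in ray
    f,cx,cy,k,Rm,t=cam(n);d=np.array([(u-cx)/f,(v-cy)/f]);s=d.copy()
                   ~~~^^^
  File "h.py", line 5, in cam
    c=get_calibration(n);f=200/np.tan(np.radians(c['fov_y'])/2)
ValueError: time passes only in moves, steps and waits
```

```bash
sed -i 's/^def cam(n):/import functools\n@functools.cache\ndef cam(n):/' h.py; cat > m.py <<'E'
from h import *
np.set_printoptions(precision=4,suppress=True)
T=np.load('pics/t0.npz');D=T['D'];S=np.load('pics/s0.npz');DS=S['D']
f=lambda x,y,k,ox,oy:((x+.5)/k+ox-.5,(y+.5)/k+oy-.5)
A=lambda x,y:f(x,y,6,160,170); As=lambda x,y:f(x-396,y,6,205,130)
B=lambda x,y:f(x,y,4,310,150); Bs=lambda x,y:f(x-520,y,4,310,180)
def cloud(n,D,u0,v0,u1,v1): return np.array([np.r_[dep(n,u,v,D),u,v] for v in range(v0,v1) for u in range(u0,u1)])
for n,d,b1,b2 in(('top',D,(318,156,352,196),(196,172,232,206)),('scene',DS,(320,190,352,232),(258,162,286,186))):
    P=cloud(n,d,*b1);k=P[(P[:,2]>.094)&(P[:,2]<.11)]
    print(n,'rim n',len(k),'z',np.median(k[:,2]),'minEncl',cv2.minEnclosingCircle(k[:,:2].astype(np.float32)))
    P=cloud(n,d,*b2)
    k=P[(P[:,2]>.012)&(P[:,2]<.05)];fl=k[k[:,2]<.025];br=k[k[:,2]>.033]
    print(' lid n',len(fl),len(br),'flz',np.median(fl[:,2]),cv2.minEnclosingCircle(fl[:,:2].astype(np.float32)),'bar z',np.median(br[:,2]),br[:,:2].mean(0))
sc=[atz('top',*B(*p),.012) for p in((42,77),(327,97),(33,180),(321,203))]
for a,b in((0,1),(2,3)):
    d=sc[a]-sc[b];print('board yaw',np.degrees(np.arctan2(d[1],d[0])))
print('screws',np.array(sc))
print('mark',tri(('top',*B(68,136)),('scene',*Bs(583,83))))
print('tick',atz('top',*A(308,182),.019),'bar ends',atz('top',*A(322,68),.039),atz('top',*A(312,152),.039))
bl=np.array([atz('top',*A(*p),.036) for p in((150,265),(243,290),(163,525),(65,495))]);print('block',bl,bl.mean(0))
l=(bl[0]+bl[1]-bl[2]-bl[3])/2;w=(bl[1]+bl[2]-bl[0]-bl[3])/2
print('len',np.hypot(*l[:2]),np.degrees(np.arctan2(l[1],l[0])),'wid',np.hypot(*w[:2]),np.degrees(np.arctan2(w[1],w[0])))
print('handle top',tri(('top',*A(48,362)),('scene',*As(513,66))))
print('lens~',atz('top',*B(432,105),.08))
P=cloud('top',D,160,215,205,262);h=P[P[:,2]>.09];print('handle depth',h[:,:3].min(0),h[:,:3].max(0),h[h[:,2]>.15][:,:3].mean(0) )
E
python3 m.py; python3 -c "
import bench,inspect;print(bench.env.grasp_offset)"
```

```text
top rim n 245 z 0.10192839557922917 minEncl ((0.5887300372123718, -0.03421904891729355), 0.03659626469016075)
 lid n 436 62 flz 0.01826212948571737 ((0.5717983245849609, 0.30608993768692017), 0.03651346266269684) bar z 0.03831156406061598 [0.5727 0.3079]
scene rim n 200 z 0.10058904172920635 minEncl ((0.5900102257728577, -0.03562462329864502), 0.03858023136854172)
 lid n 166 35 flz 0.018288156451553073 ((0.5665128231048584, 0.28689146041870117), 0.055867165327072144) bar z 0.03786391284671187 [0.5752 0.3101]
board yaw 85.33126253022103
board yaw 84.80704464571852
screws [[ 0.6292  0.0057  0.012 ]
 [ 0.6127 -0.1972  0.012 ]
 [ 0.5542  0.0124  0.012 ]
 [ 0.5358 -0.19    0.012 ]]
mark (array([ 0.5643, -0.013 ,  0.1014]), np.float64(0.00024336948428301593))
tick [0.5403 0.3117 0.019 ] bar ends [0.5901 0.3019 0.039 ] [0.5504 0.3046 0.039 ]
block [[0.4989 0.3773 0.036 ]
 [0.487  0.334  0.036 ]
 [0.381  0.3644 0.036 ]
 [0.3947 0.4095 0.036 ]] [0.4404 0.3713 0.036 ]
len 0.10969338867542018 -16.573049074369642 wid 0.045975863537837294 -106.14873371287264
handle top (array([0.4392, 0.3706, 0.163 ]), np.float64(0.0010352489209454873))
lens~ [ 0.5887 -0.2568  0.08  ]
handle depth [ 0.3146 -0.0198  0.0952] [0.4497 0.3801 1.1475] [0.4173 0.3003 0.3349]
0.0539
```

```bash
cat > m2.py <<'E'
from h import *
np.set_printoptions(precision=4,suppress=True)
T=np.load('pics/t0.npz');D=T['D'];im=T['im']
cv2.imwrite('pics/C.png',cv2.resize(im[160:230,400:432,::-1],None,fx=8,fy=8,interpolation=cv2.INTER_CUBIC))
def cloud(n,D,u0,v0,u1,v1): return np.array([np.r_[dep(n,u,v,D),u,v] for v in range(v0,v1) for u in range(u0,u1)])
P=cloud('top',D,196,172,232,206);b=P[(P[:,2]>.034)&(P[:,2]<.045)]
r=cv2.minAreaRect(b[:,:2].astype(np.float32)*1000);print('bar rect',r,b[:,:2].mean(0))
v=np.linalg.svd(b[:,:2]-b[:,:2].mean(0))[2][0];print('bar dir',np.degrees(np.arctan2(v[1],v[0])))
I=im.astype(int);red=(I[:,:,0]>120)&(I[:,:,1]<70)&(I[:,:,2]<70)
for nm,(u0,v0,u1,v1) in(('tick',(196,172,232,206)),('mark',(318,156,352,196))):
    q=np.argwhere(red[v0:v1,u0:u1])+[v0,u0];print(nm,len(q),np.array([dep('top',x[1],x[0],D) for x in q]).mean(0), q.mean(0))
P=cloud('top',D,403,160,428,225);k=P[(P[:,2]>.06)&(P[:,2]<.2)]
print('phone pts z max',k[:,2].max());
for z in(.07,.08,.09,.1,.105,.11):
    s=k[abs(k[:,2]-z)<.004]
    if len(s):print(z,len(s),s[:,:3].min(0),s[:,:3].max(0))
E
python3 m2.py
```

```text
bar rect ((576.9534912109375, 325.0450744628906), (51.76704025268555, 33.98997497558594), 75.97241973876953) [0.5722 0.3058]
bar dir -179.7193428648083
tick 10 [0.5422 0.3115 0.0201] [199.2 210.9]
mark 12 [ 0.5639 -0.0143  0.103 ] [183.6667 327.0833]
phone pts z max 0.09595548664120601
0.07 44 [ 0.4714 -0.2609  0.0661] [ 0.6103 -0.2464  0.0739]
0.08 49 [ 0.4667 -0.2667  0.0762] [ 0.61   -0.2466  0.084 ]
0.09 177 [ 0.468  -0.2672  0.0861] [ 0.6081 -0.2491  0.094 ]
```

View pics/C.png

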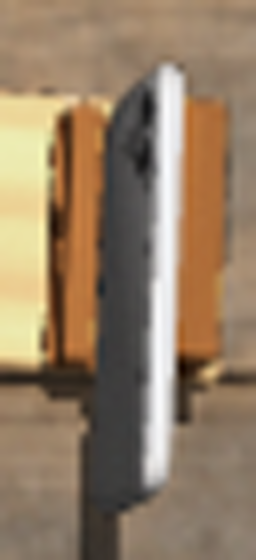

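Crop C: the two black lenses are at about (145,100) and (140,150), so their middle is at top px (417.4,175.4). That puts the lens about 19 mm to the −y side of the board centreline. Moving over the lid now.

Careful with the scale: shifts go in units of 20 mm and turns go in units of 0.1 rad. That gives: -0.383 m is -19.15, -0.32 m is -16, -0.309 rad is -3.09.

shift_gripper(
  deltas=[
    [1,[-2.5,-0.5,0],-0.4],
    [1,[-5,-1,0],-0.8],
    [1,[-7.75,-1.5,0],-1.3],
    [1,[-10.5,-2.1,0],-1.7],
    [1,[-13.25,-2.65,0],-2.1],
    [1,[-16,-3.2,0],-2.6],
    [1,[-19.15,-3.8,0],-3.09],
    [1,[-19.15,-3.8,3],-3.09],
    [1,[-19.15,-3.8,6],-3.09],
    [1,[-19.15,-3.8,7.15],-3.09],
  ],
)

```text
time_s: 1.35
tool_pos: [0.5698, 0.3047, 0.156]
ee_rot: [-3.137, -0.006, 3.002]
contact_force: [0.3, 0.1, 0.2]
width: 1.003
grasp_force: 0.0
```

```bash
python3 -c "
from bench import monitor;s=monitor.state();print(s['tool_pos'],s['ee_rot'],s['joint_pos'])"
```

```text
[0.56978405 0.30471134 0.15598203] [-3.13738059 -0.00587534  3.00202465] [ 4.91061013e-01  4.93024330e-01 -1.30486221e-01  9.54514675e-01
  6.24679170e-05  6.30616418e-01]
```

Converted, 0.05 m is 2.5, -0.002 m is -0.1.

shift_gripper(
  deltas=[
    [1,[-0.1,0.05,1.5],0],
    [1,[-0.1,0.05,2.5],0],
    [1,[-0.1,0.05,2.5],0],
    [1,[-0.1,0.05,2.5],0],
  ],
)

```text
time_s: 1.85
tool_pos: [0.5745, 0.3074, 0.1115]
ee_rot: [3.141, 0.0, 3.003]
contact_force: [0.1, 1.0, 1.1]
width: 1.002
grasp_force: 0.0
```

```bash
python3 - <<'E'
from h import *
snap('scene','s1',(225,130,315,205),8)
E
```

```text
(no output)
```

View pics/s1.png

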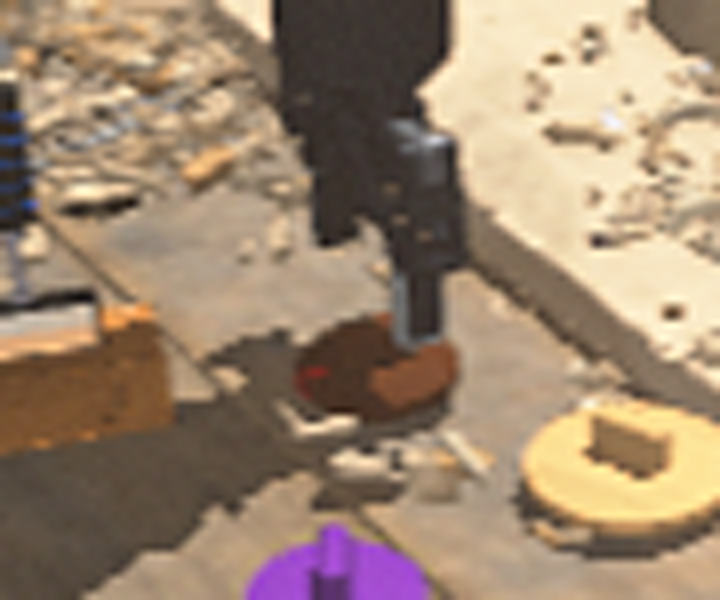

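The finger straddles the bar, and the tick is at left (315,375). Descending and gripping.

shift_gripper(
  deltas=[
    [1,[0.1,-0.085,0.725],0],
    [1,[0.1,-0.085,0.725],0],
    [0,[0.1,-0.085,0.725],0],
    [0,[0.1,-0.085,0.725],0],
    [0,[0.1,-0.085,0.725],0],
    [0,[0.1,-0.085,0.725],0],
    [0,[0.1,-0.085,0.725],0],
    [0,[0.1,-0.085,0.725],0],
  ],
  grip_n=50,
)

```text
time_s: 2.9
tool_pos: [0.5722, 0.3059, 0.0967]
ee_rot: [3.141, 0.0, 3.003]
contact_force: [0.4, 0.2, 2.3]
width: 0.127
grasp_force: 50.5
```

shift_gripper(
  deltas=[
    [0,[0,0,-2.5],0],
    [0,[0,0,-5],0],
    [0,[-0.25,-1.5,-6.5],0],
    [0,[-0.75,-4,-6.5],1],
    [0,[-1.25,-6.5,-6.5],2],
    [0,[-1.75,-9,-6.5],3],
    [0,[-2.25,-11.5,-6.5],4],
    [0,[-2.75,-14,-6.5],5],
    [0,[-3.2,-16.7,-6.5],5.57],
    [0,[-3.2,-16.7,-6.5],5.57],
  ],
)

```text
time_s: 4.15
tool_pos: [0.5889, -0.0373, 0.2262]
ee_rot: [-3.141, 0.0, 2.44]
contact_force: [-0.5, 0.2, -0.3]
width: 0.128
grasp_force: 50.1
```

shift_gripper(
  deltas=[
    [0,[0,0,0],0],
    [0,[0,0,0],0],
    [0,[0,0,0],0],
  ],
)

```text
time_s: 4.53
tool_pos: [0.5892, -0.0326, 0.2263]
ee_rot: [3.142, -0.0, 2.448]
contact_force: [-0.4, 0.4, -1.1]
width: 0.126
grasp_force: 50.1
```

```bash
python3 - <<'E'
from h import *
im,D=snap('scene','s2');im2,D2=snap('top','t2')
k=lambda im,x,y,w,h:cv2.resize(im[y:y+h,x:x+w,::-1],None,fx=5,fy=5,interpolation=cv2.INTER_CUBIC)
cv2.imwrite('pics/E.png',np.hstack([k(im,295,130,80,110),k(im2,290,125,80,110)]))
E
```

```text
(no output)
```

View pics/E.png

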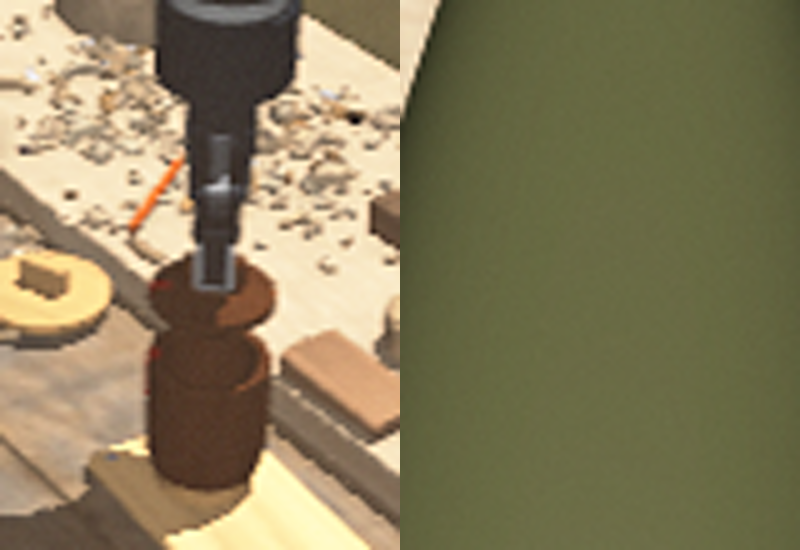

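The scene shows the lid held over the box, tick at (160,285) and mark at (153,355), both on the left; the top view is blocked by the arm.

```bash
python3 - <<'E'
from h import *
np.set_printoptions(precision=4,suppress=True)
z=np.load('pics/s2.npz');im=z['im'].astype(int);D=z['D']
e=lambda x,y:((x+.5)/5+295-.5,(y+.5)/5+130-.5)
red=(im[:,:,0]>1.9*im[:,:,1])&(im[:,:,0]>1.9*im[:,:,2])&(im[:,:,0]>95)
q=[(r,c) for r,c in np.argwhere(red) if 320<c<332 and 180<r<212]
for r,c in q: print(c,r,im[r,c],dep('scene',c,r,D),end=';')
P=np.array([dep('scene',c,r,D) for r in range(175,200) for c in range(322,353)])
k=P[(abs(P[:,2]-.1486)<.006)];print('\nlid circ',len(k),cv2.minEnclosingCircle(k[:,:2].astype(np.float32)),np.median(k[:,2]))
P=np.array([dep('scene',c,r,D) for r in range(193,215) for c in range(322,353)])
k=P[(abs(P[:,2]-.101)<.005)];print('box',len(k),cv2.minEnclosingCircle(k[:,:2].astype(np.float32)))
c=np.array([.5892,-.0326])
for p in((158,286),(163,285)):
    t=atz('scene',*e(*p),.1486)[:2];d=t-c;print(t,np.degrees(np.arctan2(d[1],d[0])),np.hypot(*d))
# predicted pixel of tick at different angles, and mark
for a in(130,135,140,145,150):
    u=np.array([np.cos(np.radians(a)),np.sin(np.radians(a))])*.036
    print(a,(proj('scene',[*(c+u),.1486])-[295,130])*5, (proj('scene',[*(np.array([.589,-.0345])+u),.102])-[295,130])*5)
E
```

```text
326 186 [102  42  31] [ 0.5681 -0.0087  0.147 ];327 186 [104  43  31] [ 0.5689 -0.0123  0.1487];328 186 [105  52  42] [ 0.5703 -0.015   0.1497];325 187 [105  48  38] [ 0.5627 -0.0113  0.1472];326 187 [98 49 34] [ 0.5639 -0.0143  0.1484];327 187 [105  53  41] [ 0.566  -0.0161  0.1486];328 187 [99 52 38] [ 0.568  -0.0181  0.1489];325 200 [107  42  30] [ 0.5626 -0.0132  0.1035];326 200 [109  47  35] [ 0.5667 -0.0127  0.1015];325 201 [98 46 35] [ 0.5604 -0.0163  0.1027];324 208 [110  57  47] [ 0.5585 -0.0151  0.0778];
lid circ 236 ((0.5889512300491333, -0.03528178855776787), 0.036747559905052185) 0.14794983114409532
box 143 ((0.5883234143257141, -0.03550904989242554), 0.03615069016814232)
[ 0.5647 -0.0141] 142.91773654747038 0.03068151604463326
[ 0.5676 -0.0149] 140.61372699729034 0.027913991820207547
130 [148.2222 275.7969] [147.8733 344.9228]
135 [147.1668 278.8357] [146.8398 348.0397]
140 [146.5914 281.937 ] [146.276  351.2201]
145 [146.5034 285.0777] [146.1893 354.4402]
150 [146.9068 288.2341] [146.5833 357.6758]
```

shift_gripper(
  deltas=[
    [0,[0,-0.05,0.6],0],
    [0,[0,-0.05,1.1],0],
    [0,[0,-0.05,1.4],0],
    [0,[0,-0.05,1.6],0],
    [0,[0,-0.05,1.8],0],
    [0,[0,-0.05,1.9],0],
    [0,[0,-0.05,1.9],0],
  ],
)

```text
time_s: 5.5
tool_pos: [0.5887, -0.0346, 0.1888]
ee_rot: [3.141, 0.0, 2.446]
contact_force: [-2.0, 0.1, 1.9]
width: 0.119
grasp_force: 50.4
```

shift_gripper(
  deltas=[
    [0,[0,0,0.075],0],
    [0,[0,0,0.075],0],
    [0,[0,0,0.075],0],
  ],
)

```text
time_s: 5.88
tool_pos: [0.5886, -0.0346, 0.1887]
ee_rot: [3.141, 0.001, 2.446]
contact_force: [-5.1, -1.2, 12.5]
width: 0.125
grasp_force: 51.9
```

shift_gripper(
  deltas=[
    [0.3,[0,0,-0.05],0],
    [0.35,[0,0,-0.05],0],
    [0.35,[0,0,-0.05],0],
    [0.35,[0,0,-0.05],0],
  ],
)

```text
time_s: 6.38
tool_pos: [0.5885, -0.0346, 0.1877]
ee_rot: [-3.141, -0.0, 2.446]
contact_force: [-0.2, 0.7, 0.1]
width: 0.345
grasp_force: 0.0
```

shift_gripper(
  deltas=[
    [0.5,[0,0,-1],0],
    [1,[0,0,-3],0],
    [1,[0,0,-5.6],0],
    [1,[2.5,1.5,-5.6],-0.6],
    [1,[5,3,-5.6],-1.2],
    [1,[7.5,4.5,-5.6],-1.8],
    [1,[10,6,-5.6],-2.4],
    [1,[12.5,7.25,-5.6],-3],
    [1,[15,8.5,-5.6],-3.5],
    [1,[17.5,10,-5.6],-4],
  ],
)

```text
time_s: 7.62
tool_pos: [0.4472, 0.3447, 0.3]
ee_rot: [3.141, 0.0, 2.847]
contact_force: [0.9, -0.3, 0.6]
width: 0.998
grasp_force: 0.0
```

shift_gripper(
  deltas=[
    [1,[1.2,0.8,0],-0.09],
    [1,[1.2,0.8,0],-0.09],
    [1,[1.2,0.8,0],-0.09],
  ],
)

```text
time_s: 8.0
tool_pos: [0.43, 0.3652, 0.2998]
ee_rot: [-3.141, 0.0, 2.855]
contact_force: [-1.0, 0.7, -0.3]
width: 0.997
grasp_force: 0.0
```

```bash
python3 - <<'E'
from h import *
im,D=snap('scene','s3');im2,D2=snap('top','t3')
k=lambda im,x,y,w,h:cv2.resize(im[y:y+h,x:x+w,::-1],None,fx=5,fy=5,interpolation=cv2.INTER_CUBIC)
cv2.imwrite('pics/F.png',np.hstack([k(im,310,160,50,80),k(im2,310,145,50,80),k(im,205,115,56,80)]))
P=np.array([dep('top',c,r,D2) for r in range(145,200) for c in range(315,355)]);fl=P[abs(P[:,2]-.111)<.004];b=P[abs(P[:,2]-.131)<.004]
for n,x in(('fl',fl),('bar',b)):
    v=np.linalg.svd(x[:,:2]-x[:,:2].mean(0))[2][0];print(n,len(x),np.median(x[:,2]),x[:,2].std(),cv2.minEnclosingCircle(x[:,:2].astype(np.float32)),np.degrees(np.arctan2(v[1],v[0])))
A=np.c_[fl[:,:2]-fl[:,:2].mean(0),np.ones(len(fl))];print('tilt',np.linalg.lstsq(A,fl[:,2],rcond=None)[0])
I=im2.astype(int);red=(I[:,:,0]>120)&(I[:,:,1]<75)&(I[:,:,2]<75);q=[(r,c) for r,c in np.argwhere(red) if 315<c<355 and 145<r<200]
print(q,np.mean([dep('top',c,r,D2) for r,c in q],axis=0))
E
```

```text
fl 484 0.1107777923484572 0.0017753234224070357 ((0.5881968140602112, -0.03529329225420952), 0.036221425980329514) -160.47672342276033
bar 59 0.13113164513022002 0.001918047290421417 ((0.5891187191009521, -0.03491472452878952), 0.017376383766531944) 139.69020167799576
tilt [0.00219579 0.00124469 0.11082521]
[(np.int64(180), np.int64(329)), (np.int64(181), np.int64(328)), (np.int64(181), np.int64(329)), (np.int64(182), np.int64(327)), (np.int64(182), np.int64(328)), (np.int64(182), np.int64(329)), (np.int64(183), np.int64(327)), (np.int64(183), np.int64(328)), (np.int64(184), np.int64(327)), (np.int64(184), np.int64(328))] [ 0.56596432 -0.01673184  0.11078041]
```

View pics/F.png

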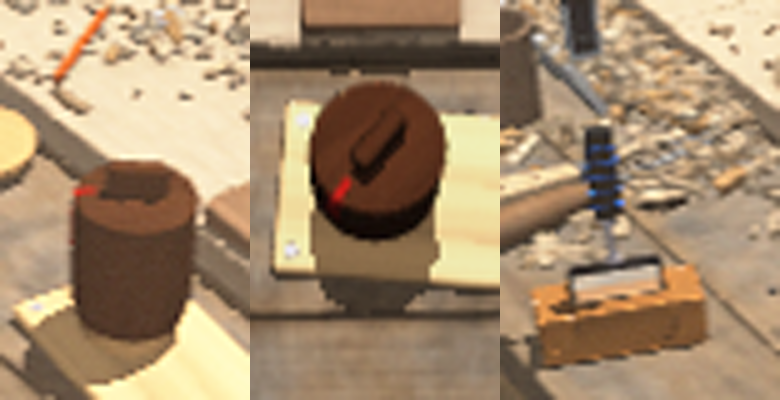

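Lid is seated flat at 111 mm with the tick at about 140° over the mark. Now the mirror: handle in the right panel at (605,170).

Converted, 0.0084 m is 0.42, 0.03 m is 1.5.

shift_gripper(
  deltas=[
    [1,[-0.4,0.42,1],0],
    [1,[-0.4,0.42,1.5],0],
    [1,[-0.4,0.42,1.5],0],
    [1,[-0.4,0.42,1.5],0],
    [1,[-0.4,0.42,1.5],0],
  ],
)

```text
time_s: 8.72
tool_pos: [0.44, 0.3715, 0.2704]
ee_rot: [3.141, 0.0, 2.855]
contact_force: [0.0, 0.6, 0.6]
width: 1.001
grasp_force: 0.0
```

shift_gripper(
  deltas=[
    [1,[0,0,2],0],
    [1,[0,0,3.5],0],
    [1,[0,0,4.2],0],
    [1,[0,0,4.2],0],
    [0,[0,0,4.2],0],
    [0,[0,0,4.2],0],
    [0,[0,0,4.2],0],
    [0,[0,0,4.2],0],
    [0,[0,0,4.2],0],
    [0,[0,0,4.2],0],
  ],
  grip_n=60,
)

```text
time_s: 9.98
tool_pos: [0.4403, 0.3721, 0.1864]
ee_rot: [3.14, 0.0, 2.855]
contact_force: [1.7, 3.1, 1.7]
width: 0.157
grasp_force: 58.7
```

shift_gripper(
  deltas=[
    [0,[0,0,0],0],
    [0,[0,0,0],0],
  ],
)

```text
time_s: 10.22
tool_pos: [0.4403, 0.372, 0.1864]
ee_rot: [3.14, 0.0, 2.855]
contact_force: [0.5, 3.4, 3.8]
width: 0.155
grasp_force: 58.9
```

Converted, -0.1 m is -5, -0.08 m is -4.

shift_gripper(
  deltas=[
    [0,[0,0,-1],0],
    [0,[0,0,-2.25],0],
    [0,[0,0,-4],0],
    [0,[0,0,-5],0],
    [0,[0,0,-5],0],
  ],
)

```text
time_s: 10.85
tool_pos: [0.44, 0.371, 0.2865]
ee_rot: [-3.141, 0.001, 2.855]
contact_force: [-0.2, -0.1, -1.9]
width: 0.156
grasp_force: 59.1
```

shift_gripper(
  deltas=[
    [0,[-1,-2.25,0],-1.2],
    [0,[-2,-4.5,0],-2.5],
    [0,[-3,-7,0],-4],
    [0,[-4,-9.25,0],-5.5],
    [0,[-5,-11.5,0],-7],
    [0,[-6,-13.5,1],-8.2],
    [0,[-6.425,-14.55,1.75],-8.88],
    [0,[-6.425,-14.55,2.4],-8.88],
    [0,[-6.425,-14.55,2.4],-8.88],
    [0,[-6.425,-14.55,2.4],-8.88],
  ],
)

```text
time_s: 12.1
tool_pos: [0.4807, 0.0567, 0.2379]
ee_rot: [3.141, -0.0, -2.539]
contact_force: [0.3, -0.3, -1.3]
width: 0.156
grasp_force: 59.2
```

shift_gripper(
  deltas=[
    [0,[0,0,0],0],
    [0,[0,0,0],0],
  ],
)

```text
time_s: 12.35
tool_pos: [0.4811, 0.0564, 0.2384]
ee_rot: [-3.141, 0.001, -2.54]
contact_force: [-0.2, -0.3, -1.4]
width: 0.158
grasp_force: 59.2
```

```bash
python3 - <<'E'
from h import *
im,D=snap('scene','s4');im2,D2=snap('top','t4')
u,v=proj('scene',[.4814,.0567,.12]).astype(int);print(u,v)
k=lambda im,x,y,w,h:cv2.resize(im[y:y+h,x:x+w,::-1],None,fx=6,fy=6,interpolation=cv2.INTER_CUBIC)
cv2.imwrite('pics/G.png',k(im,u-40,v-40,100,90))
E
```

```text
287 192
```

View pics/G.png

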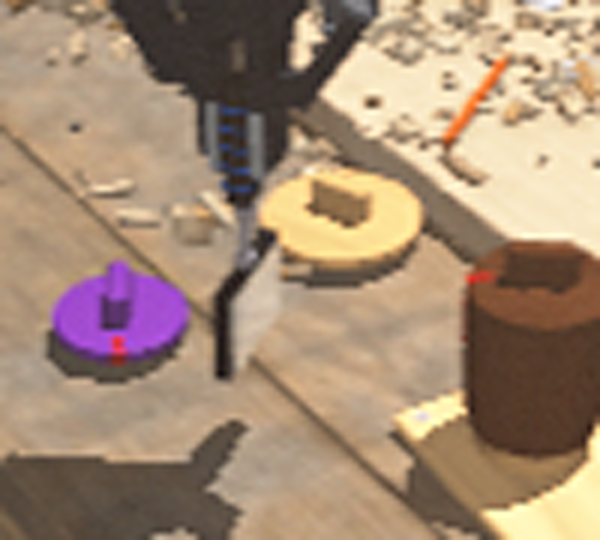

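The mirror is held upright and free, with the glass (230–280, 235–370) facing the box. Checking the head corners against the expected pose.

```bash
python3 - <<'E'
from h import *
np.set_printoptions(precision=4,suppress=True)
D=np.load('pics/s4.npz')['D']
s=monitor.state();p=s['tool_pos'];o=np.array([p[0],p[1],p[2]-.1764])
for yaw in(119,124.5,130):
  Rm=R.from_euler('z',yaw,degrees=True).as_matrix();print(yaw)
  for c in((-.005,-.032,.05),(-.005,.032,.05),(-.005,-.032,0),(-.005,.032,0),(.005,.032,0),(.005,.032,.05),(.005,-.032,.05)):
    print(c,((proj('scene',o+Rm@c)-[247,152]+.5)*6-.5).round(0),end=' ')
  print()
# glass-plane fit by depth on head pixels
Q=[]
for y in range(240,365,4):
  for x in range(236,278,4):
    c,r=(x+.5)/6+246.5,(y+.5)/6+151.5
    P=dep('scene',round(c),round(r),D)
    if np.hypot(P[0]-.484,P[1]-.053)<.05 and .06<P[2]<.115: Q.append(P)
Q=np.unique(np.array(Q),axis=0);m=np.median(Q,axis=0)
for _ in range(4):
  U,S,V=np.linalg.svd(Q-Q.mean(0));n=V[2];e=(Q-Q.mean(0))@n
  print(len(Q),Q.mean(0),n,np.degrees(np.arctan2(n[1],n[0])),e.std());Q=Q[abs(e)<2*e.std()+1e-6]
print('aim yaw want',p,s['ee_rot'])
E
```

```text
119
(-0.005, -0.032, 0.05) [287. 232.] (-0.005, 0.032, 0.05) [223. 301.] (-0.005, -0.032, 0) [289. 315.] (-0.005, 0.032, 0) [226. 386.] (0.005, 0.032, 0) [208. 380.] (0.005, 0.032, 0.05) [204. 296.] (0.005, -0.032, 0.05) [269. 227.] 
124.5
(-0.005, -0.032, 0.05) [282. 230.] (-0.005, 0.032, 0.05) [230. 302.] (-0.005, -0.032, 0) [284. 313.] (-0.005, 0.032, 0) [233. 387.] (0.005, 0.032, 0) [213. 382.] (0.005, 0.032, 0.05) [210. 298.] (0.005, -0.032, 0.05) [263. 226.] 
130
(-0.005, -0.032, 0.05) [276. 228.] (-0.005, 0.032, 0.05) [236. 303.] (-0.005, -0.032, 0) [278. 311.] (-0.005, 0.032, 0) [239. 388.] (0.005, 0.032, 0) [219. 384.] (0.005, 0.032, 0.05) [216. 300.] (0.005, -0.032, 0.05) [256. 225.] 
127 [0.4835 0.0521 0.0925] [ 0.5606 -0.8263  0.0542] -55.84351684170862 0.0017202109821949625
123 [0.4836 0.0519 0.0918] [ 0.5613 -0.827   0.0329] -55.83620340467721 0.0011920956546864231
116 [0.4836 0.0517 0.0907] [ 0.5605 -0.8279  0.0202] -55.90283792879465 0.0009251492265179139
111 [0.4837 0.0517 0.0901] [ 0.5616 -0.8273  0.0138] -55.8297933059784 0.0008099906004113466
aim yaw want [0.481  0.0562 0.2382] [-3.1413  0.0006 -2.5399]
```

Careful with the scale: shifts go in units of 20 mm and turns go in units of 0.1 rad. That gives: 0.0015 m is 0.075.

shift_gripper(
  deltas=[
    [0,[0,0,0.075],0],
    [0,[0,0,0.075],0],
    [0,[0,0,0.075],0],
    [0,[0,0,0.075],0],
    [0,[0,0,0.075],0],
    [0,[0,0,0.075],0],
  ],
)

```text
time_s: 13.2
tool_pos: [0.4808, 0.0559, 0.2364]
ee_rot: [3.142, 0.0, -2.54]
contact_force: [0.5, -0.1, -0.6]
width: 0.154
grasp_force: 59.2
```

```bash
python3 -c "
from bench import env;print(env.close_job())"
```

```text
the job is handed in; nothing more can be done
None
```

I put the dark lid fully home with its tick within about 1° of the mark and let go of it. The arm now holds the mirror upright and still about 10 cm straight out from the mark, within about 1° of the computed aim. I handed the job in at 13.2 s, but it returned no verdict, and the phone's own view could not be checked.

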